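# Charge the hand pump until its pin stands out

### The arm

A 6-joint arm with a two-finger parallel gripper is mounted at the origin on the work surface. World frame = base frame: x ahead of the robot, y to its left, z up, the work surface at z = 0. Lengths are in mm, angles in degrees, forces in N, time in s.
With the tool pointing down it reaches from about 300 to 850 mm from the base axis. Payload 4.2 kg.
Tool frame: the origin (TCP) lies on the centre line of the jaws, within the pads' length; the fingertips stand 14 mm ahead of it and the grasp point (between the pads) lies 5 mm behind it (env.finger_overhang is the z of the fingertips in the tool frame, in mm); z points along the fingers, y is the line along which they close (so a half turn about z gives the same grasp; the last joint's range is limited). The gripper opens to 91 mm and grips with 3 to 60 N. Pads are 32 mm wide; open, the fingers measure 118 mm over their backs; the gripper's body (76 mm by 178 mm) begins 60 mm behind the grasp point.
Start: joints at [-72.078, 18.312, 89.639, -0, 72.044, -1.146], TCP at [187.85, -543.465, 227.976] pointing down, gripper open.
Joint ranges: [-177.97, 177.97], [-48.28, 115.42], [12.27, 149.76], [-77.06, 257.06], [2.81, 150.46], [-146.56, 146.56]. Speed limits (degrees/s): [147.25, 147.25, 180, 180, 180, 180].

### API

Orientations are given as [roll, pitch, yaw] about the fixed x, y, z axes, in that order (R = Rz(yaw) Ry(pitch) Rx(roll)).
In Python, from workcell import sensors, viewer, env gives the robot as it stands. The module is installed in compiled form; this text tells all that it offers.
- The arm moves only by the tool step_arm, never from a script. Its argument "plan" is one flat list of numbers, 6 for each row, row after row: the shift along the tool's x, y, z in cm, then the turn, a rotation vector about the tool's x, y, z in rad. In form: [x, y, z, wx, wy, wz, x, y, z, wx, wy, wz, ...]. A call has 1 to 5 rows; each row shifts and turns the commanded pose from where the row before left it, along the tool's axes as they then stand; what a row does not reach is not made up. A row lasts 1/12 s, in which the tool goes at most 41.7 mm and 7.16 degrees, less where a joint would pass 70% of its speed; a pose out of reach is approached as far as the arm can. A call is refused whole if a number of a shift passes 4.17 or a number of a turn 0.125, either way. A call with a gripper value outside its range is refused whole. "hand" is the finger opening in cm, from 0 to 9.12, set as the call begins (left out, the last holds). The fingers move at their own pace and stop on an object; "newtons" is the grip in N (left out, the last holds). Time passes only in rows, so rows that do not move let the fingers close. It gives the time, the measured TCP pose, the force, the opening and the grip force at its end, in the units of the state.
- sensors.state(): the state, without advancing time (a new reading comes with each control period).
- viewer.grab_frame(name): name is "scene" or "top"; returns a dict with "img" (480x640x3 uint8, red, green, blue), "fx", "fy", "cx", "cy" (pixels), "position" and "attitude" of the camera in the world. Camera axes: x right, y down, z forward; pixel columns grow to the right and rows downward; lengths in mm; the calibration is good to about 2 mm. A picture is of the moment at which its call begins. There is no depth.
- env.job_done(): hands the job in; it is judged then, once.
Trained networks look in a picture, given as the dict that the camera call returned (one of the last four; its "shot" number tells which), for a name from the list of things; names that differ only in an ending like _2 or _b are one class to them, and where a whole thing is asked for, a point or a joint stands for the part that bears it (a point fixed in the world has none). Each returns a list of dicts, best first, with "score" (0 to 1); they miss things now and then, are a little off and sometimes report something else, mostly with a low value. They report only what shows in the picture. A call takes as long as a camera call.
- viewer.boxes_of(name, picture): "location" ([column, row] in pixels, amid what is visible of it).
- viewer.pinpoint(name, picture): "location" ([column, row] in pixels: a listed point, or the origin of a listed thing).
The state is a dict: "time_s": time; "qpos": joint angles; "qvel": joint speeds; "effort": joint torques, N m; "ee_pos": TCP position; "ee_rot": TCP orientation; "force": force on the tool from outside, world axes, zero at the start; "torque": the same for the moment, N m; "gripper_width": finger opening in mm; "gripper_force": force on a finger pad.
Only numpy, scipy, OpenCV 4.12 (cv2) and the standard library are available. Lean on these libraries where they do the work, as an engineer would, in place of code of your own. Each camera call takes 0.05 s, during which the arm holds its last target. There are 200 camera calls.

### The job

Two identical hand pumps stand on red trays on the lab bench; one is already charged, its steel indicator pin standing tall, while the other's pin is still mostly down. Charge that other pump: with the fingertips press its plunger all the way down and let it come all the way back up, again and again, until its indicator pin stands fully out like its neighbour's. Do not touch either pin, do not press the charged pump's plunger, and leave all the loose things where they stand, neither moved nor lifted.

Things in the scene. Friction and masses are not known exactly. Their poses are not given: they have to be found in the camera images.
- pump: the pump to be charged: a white housing block 80 x 170 mm, 64 mm high, fixed on a thin red tray of 170 x 240 mm. Origin under the tray's centre, on the bench; x axis from the tray's open front strip (where small loose things stand) across to the housing, z up. The plunger's axis is at x = 35, y = -45 mm and the indicator pin's axis at x = 35, y = +50 mm of this frame
- pump_plunger_top (a point): centre of the top face of the uncharged pump's plunger: a round black cap 52 mm wide (its flat top 46 mm) on a steel rod, its top 125 mm above the bench when up; it moves straight down 16 mm
- pump_plunger (a joint): travel of that plunger in m: 0 up, 0.016 fully down. A spring pushes it back up, about 12 N at the top and 17 N at the bottom, and returns it in about a quarter of a second when it is let go. The pin rises as the plunger comes back up: every press to the bottom followed by a full return lifts it about 10 mm (the first may give anything up to 15 mm); presses of less than about 12 mm may lift nothing. Further presses once the pin is fully out do no harm
- pump_pin (a joint): how far that pump's indicator pin has come out, in m: it starts somewhere between 0 and 0.018; fully out is 0.049 to 0.050. It stays where it is between strokes
- pump_pin_tip (a point): centre of the top of the uncharged pump's indicator pin, a plain upright steel pin 12 mm in diameter in a 26 mm wide collar (collar top 71 mm above the bench), 95 mm from the plunger's axis; the top is 74 mm above the bench when fully in and 124 mm when fully out
- spare: the other pump, already charged: a white housing block 80 x 170 mm, 64 mm high, fixed on a thin red tray of 170 x 240 mm. Origin under the tray's centre, on the bench; x axis from the tray's open front strip (where small loose things stand) across to the housing, z up. The plunger's axis is at x = 35, y = -45 mm and the indicator pin's axis at x = 35, y = +50 mm of this frame. It may stand left or right of the other one
- spare_plunger_top (a point): centre of the top face of the charged pump's plunger: a round black cap 52 mm wide (its flat top 46 mm) on a steel rod, its top 125 mm above the bench when up; it moves straight down 16 mm
- spare_plunger (a joint): travel of the charged pump's plunger in m: 0 up, 0.016 fully down, sprung like the other
- spare_pin_tip (a point): centre of the top of the charged pump's indicator pin, a plain upright steel pin 12 mm in diameter in a 26 mm wide collar (collar top 71 mm above the bench), 95 mm from the plunger's axis; the top is 124 mm above the bench: fully out
- vial: bystander: small white-capped glass vial, 28 mm wide, 55 mm tall, standing on the tray in front of the uncharged pump; origin at the centre of its underside
- weight: bystander: brass laboratory weight with a knob, 32 mm wide, 40 mm tall, on the tray in front of the uncharged pump; origin at the centre of its underside
- jar: bystander: small capped jar, 40 mm wide, 60 mm tall, on the tray of the charged pump; origin at the centre of its underside
- dish: bystander: shallow glass dish, 60 mm wide, 14 mm tall, on the tray of the charged pump; origin at the centre of its underside
- bottle: bystander: capped reagent bottle, 44 mm wide, 110 mm tall, standing between the two trays; origin at the centre of its underside
- beaker: bystander: glass beaker, 52 mm wide, 70 mm tall, standing between the two trays; origin at the centre of its underside
- spatula: bystander: slim steel lab spatula, 120 mm long, 5 mm thick, 6 to 11 mm wide, lying between the two trays; its x axis runs along it

How it is judged (in metres and radians):
On the way, in this order (a step that is already met when the one before it is completed fails the run):
1. the uncharged pump's plunger is pressed down by more than 10 of its 16 mm (value of joint pump_plunger above 0.01 m).
2. its pin is fully out (value of joint pump_pin above 0.046 m), for 0.2 s.
At the end, for the whole second after the job is handed in: the uncharged pump's indicator pin is out by more than 46 of its 50 mm, both plungers are back up to within 4 mm, and every loose thing rests within 20 mm of where it stood (value of joint pump_pin above 0.046 m and value of joint each of pump_plunger, spare_plunger below 0.004 m and distance of each of vial, weight, jar, dish, bottle, beaker, spatula from where it was at the start of the episode below 0.02 m and linear speed of each of vial, weight, jar, dish, bottle, beaker, spatula below 0.02 m/s); the robot touches nothing.
It fails at once if the robot touches an indicator pin (over 0.5 N) (contact force between any of the fingers, the arm and pump_pin_c0 above 0.5 N or contact force between any of the fingers, the arm and spare_c0 above 0.5 N).
It fails at once if the charged pump's plunger is pressed by more than 5 mm (value of joint spare_plunger above 0.005 m).
It fails at once if a loose thing is moved or lifted by more than 20 mm (distance of any of vial, weight, jar, dish, bottle, beaker, spatula from where it was at the start of the episode above 0.02 m).
It also fails if it takes over 45 s, if anything falls off the work surface, if the arm or the gripper's body presses on something with over 40 N, if the wrist force passes 120 N, or if a joint passes its speed limit or range.

## Working session

There is one attempt and no reset: what is moved stays moved. The work goes in short steps, Python scripts to look and compute and a tool call to move; the robot and the scene stay as the last step left them, time stands still between calls to the robot, and variables do not carry over. Pictures are saved under pics/ and viewed, at most 10 in all, crops included, and the job is handed in when it is done.

Besides the shell and the picture viewer there is one more tool, called after "Emit:" by a JSON object that holds its "method" and its "body". step_arm: Moves the arm, as the interface text tells. Its arguments: {"type":"object","properties":{"plan":{"type":"array","items":{"type":"number"}},"hand":{"type":"number"},"newtons":{"type":"number"}},"required":["plan"]}

```bash
mkdir -p pics
cat > h.py <<'E'
import numpy as np, cv2
from scipy.spatial.transform import Rotation as R
from workcell import sensors, viewer, env
def rot(a):
    a=np.array(a,float)
    if a.shape==(3,3): return a
    if a.size==4: return R.from_quat(a).as_matrix()
    return R.from_euler('xyz',a,degrees=True).as_matrix()
def onz(f,p,z):
    d=rot(f['attitude'])@np.array([(p[0]-f['cx'])/f['fx'],(p[1]-f['cy'])/f['fy'],1])
    o=np.array(f['position'],float); return o+d*(z-o[2])/d[2]
def pix(f,P):
    c=rot(f['attitude']).T@(np.array(P,float)-np.array(f['position']))
    return [f['fx']*c[0]/c[2]+f['cx'],f['fy']*c[1]/c[2]+f['cy']]
E
python3 - <<'E'
from h import *
Z={'pump':0,'pump_plunger_top':125,'pump_pin_tip':85,'spare':0,'spare_plunger_top':125,'spare_pin_tip':124,'bottle':0,'beaker':0,'vial':0,'weight':0,'jar':0,'dish':0}
for n in ['scene','top']:
    f=viewer.grab_frame(n); cv2.imwrite(f'pics/{n}0.png',f['img'][:,:,::-1])
    print(n,f['position'],f['attitude'],f['fx'])
    for k,z in Z.items():
        for d in viewer.pinpoint(k,f)[:2]: print(k,round(d['score'],2),np.round(d['location']),np.round(onz(f,d['location'],z)))
s=sensors.state();print(s['time_s'],s['ee_pos'],s['ee_rot'],env.finger_overhang)
E
```

```text
scene [ 850.78690196 -310.42999739  810.51906596] [-148.70255386   -0.18761889   41.94444827] 481.9790923474655
pump 0.91 [356. 208.] [523. 182.  -0.]
pump_plunger_top 0.73 [370. 195.] [573. 146. 125.]
pump_pin_tip 0.59 [390. 175.] [556. 235.  85.]
spare 0.73 [226. 350.] [ 548. -203.    0.]
spare_plunger_top 0.58 [198. 354.] [ 568. -252.  125.]
spare_pin_tip 0.95 [251. 316.] [ 583. -158.  124.]
bottle 0.58 [262. 241.] [435.  -5.   0.]
beaker 0.93 [361. 321.] [689.  -4.   0.]
beaker 0.33 [335. 211.] [496. 147.   0.]
vial 0.72 [264. 236.] [430.   8.   0.]
vial 0.61 [338. 213.] [503. 149.   0.]
weight 0.59 [361. 173.] [472. 263.   0.]
jar 0.75 [181. 346.] [ 483. -251.    0.]
dish 0.75 [238. 303.] [ 499. -129.    0.]
top [481.51377295   2.2949507  804.27895571] [-174.37017046   -1.15238801  -88.45488266] 453.09665080562166
pump 0.6 [460. 289.] [ 480. -256.    0.]
pump 0.56 [211. 255.] [527. 187.   0.]
pump_plunger_top 0.6 [220. 222.] [570. 148. 125.]
pump_pin_tip 0.42 [168. 238.] [548. 237.  85.]
spare_plunger_top 0.91 [490. 234.] [ 564. -262.  125.]
spare_pin_tip 0.66 [422. 223.] [ 578. -158.  124.]
bottle 0.76 [318. 314.] [429.  -6.   0.]
beaker 0.61 [319. 169.] [689.   1.   0.]
vial 0.61 [238. 276.] [492. 137.   0.]
vial 0.56 [313. 247.] [546.   7.   0.]
weight 0.57 [168. 288.] [467. 260.   0.]
weight 0.49 [316. 313.] [431.  -2.   0.]
jar 0.64 [458. 289.] [ 479. -253.    0.]
jar 0.5 [221. 222.] [586. 173.   0.]
dish 0.66 [383. 274.] [ 502. -119.    0.]
1.3 [ 187.85052106 -543.46290027  227.97281478] [ 1.79996715e+02 -2.31376090e-03  1.90659652e+01] 14.0
```

View pics/scene0.png

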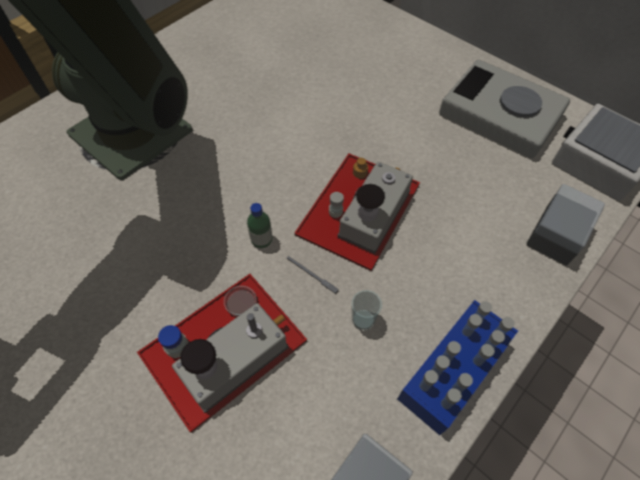

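View pics/top0.png

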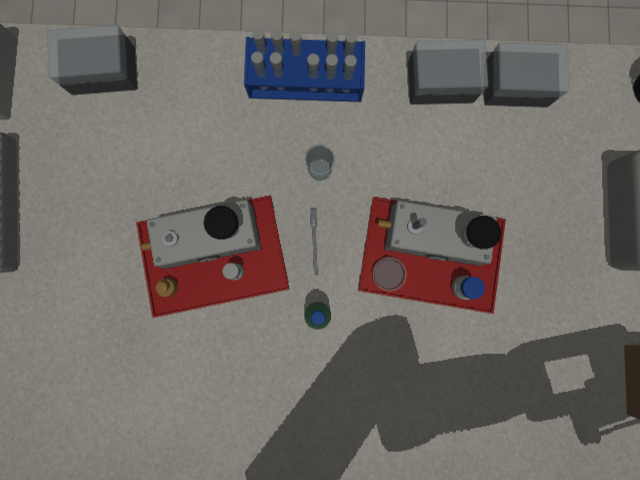

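The scene picture shows the uncharged pump at about (375,210), with its black cap at (370,195) and a low pin at (390,177). The charged pump is at about (225,355) with a tall pin at (252,320). The top view agrees, with the cap at (221,222). The target plunger is at about (571,147), and I'm moving there with the fingers closed.

Emit:
{"method": "step_arm", "body": {"plan": [2.94, -2.64, 0, 0, 0, 0, 2.94, -2.64, 0, 0, 0, 0, 2.94, -2.64, 0, 0, 0, 0, 2.94, -2.64, 0, 0, 0, 0, 2.94, -2.64, 0, 0, 0, 0], "hand": 0, "newtons": 10}}

```text
time_s: 1.72
ee_pos: [284.1, -369.1, 228.0]
ee_rot: [180.0, -0.0, 19.0]
force: [0.4, -0.5, 0.6]
gripper_width: 60.5
gripper_force: 0.0
```

Emit:
{"method": "step_arm", "body": {"plan": [2.94, -2.64, 0, 0, 0, 0, 2.94, -2.64, 0, 0, 0, 0, 2.94, -2.64, 0, 0, 0, 0, 2.94, -2.64, 0, 0, 0, 0, 2.94, -2.64, 0, 0, 0, 0]}}

```text
time_s: 2.13
ee_pos: [380.0, -196.1, 228.3]
ee_rot: [180.0, -0.0, 19.1]
force: [0.9, -0.8, -0.3]
gripper_width: 27.4
gripper_force: 0.0
```

Emit:
{"method": "step_arm", "body": {"plan": [2.94, -2.64, 0, 0, 0, 0, 2.94, -2.64, 0, 0, 0, 0, 2.94, -2.64, 0, 0, 0, 0, 2.94, -2.64, 0, 0, 0, 0, 2.94, -2.64, 0, 0, 0, 0]}}

```text
time_s: 2.55
ee_pos: [475.9, -23.2, 228.2]
ee_rot: [180.0, -0.0, 19.1]
force: [1.0, -1.4, -0.7]
gripper_width: 0.3
gripper_force: 0.0
```

Emit:
{"method": "step_arm", "body": {"plan": [2.94, -2.64, 0, 0, 0, 0, 2.94, -2.64, 0, 0, 0, 0, 2.94, -2.64, 0, 0, 0, 0, 2.94, -2.64, 0, 0, 0, 0, 2.4, -2.2, 0, 0, 0, 0]}}

```text
time_s: 2.97
ee_pos: [568.5, 144.4, 227.8]
ee_rot: [-180.0, -0.0, 19.1]
force: [1.0, 0.2, -0.1]
gripper_width: 0.5
gripper_force: 0.0
```

Emit:
{"method": "step_arm", "body": {"plan": [0.3, -0.2, 2.5, 0, 0, 0, 0, 0, 2.5, 0, 0, 0, 0, 0, 2.3, 0, 0, 0, 0, 0, 0, 0, 0, 0]}}

```text
time_s: 3.3
ee_pos: [566.6, 144.3, 150.1]
ee_rot: [-179.9, 0.6, 19.1]
force: [-0.5, -0.7, -1.1]
gripper_width: 0.5
gripper_force: 0.0
```

Run:
```python
from h import *
f=viewer.grab_frame('scene'); s=sensors.state();p=np.array(s['ee_pos']);print(p,s['force'],pix(f,[571,147,125]),pix(f,p-[0,0,14]))
for k,z in [('pump_plunger_top',125),('pump_pin_tip',80)]:
  for d in viewer.pinpoint(k,f)[:2]: print(k,d['score'],d['location'],onz(f,d['location'],z))
c=f['img'][130:270,290:470,::-1]; cv2.imwrite('pics/c1.png',cv2.resize(c,None,fx=4,fy=4,interpolation=cv2.INTER_CUBIC))
```

```text
[568.04188921 144.4056895  152.75882014] [-0.67958663  0.5666042   0.97252684] [np.float64(369.3297782649072), np.float64(193.70858948051642)] [np.float64(367.86004223445207), np.float64(188.88886613875272)]
pump_plunger_top 0.75 [371.4, 193.0] [572.75233484 150.72081808 125.        ]
```

View pics/c1.png

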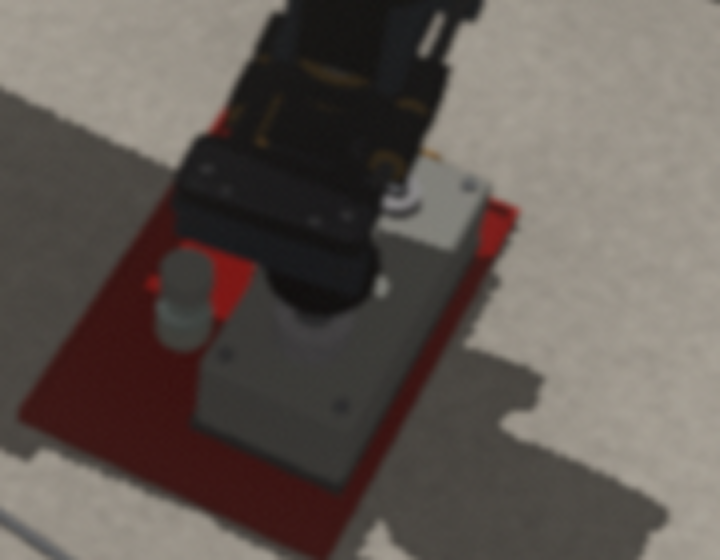

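The cropped view shows the fingers above the black cap (about (320,285)) and clear of the pin collar (400,195). I'll shift a few mm toward the cap centre and press.

Emit:
{"method": "step_arm", "body": {"plan": [0.5, -0.2, 0, 0, 0, 0, 0, 0, 1.2, 0, 0, 0, 0, 0, 0.8, 0, 0, 0, 0, 0, 0.5, 0, 0, 0, 0, 0, 0, 0, 0, 0]}}

```text
time_s: 3.87
ee_pos: [575.7, 148.6, 132.3]
ee_rot: [180.0, -0.3, 19.0]
force: [0.2, 0.4, 6.6]
gripper_width: 0.7
gripper_force: 3.1
```

Emit:
{"method": "step_arm", "body": {"plan": [0, 0, 0.3, 0, 0, 0, 0, 0, 0.2, 0, 0, 0, 0, 0, 0, 0, 0, 0]}}

```text
time_s: 4.12
ee_pos: [575.7, 148.6, 128.7]
ee_rot: [180.0, -0.4, 19.0]
force: [-2.4, -0.1, 13.4]
gripper_width: 0.0
gripper_force: 6.9
```

Emit:
{"method": "step_arm", "body": {"plan": [0, 0, 0.4, 0, 0, 0, 0, 0, 0.3, 0, 0, 0, 0, 0, 0, 0, 0, 0]}}

```text
time_s: 4.37
ee_pos: [575.7, 148.6, 123.3]
ee_rot: [180.0, -0.4, 19.0]
force: [-4.8, -0.6, 21.0]
gripper_width: 0.2
gripper_force: 10.1
```

Emit:
{"method": "step_arm", "body": {"plan": [0, 0, 0.2, 0, 0, 0, 0, 0, 0, 0, 0, 0]}}

```text
time_s: 4.53
ee_pos: [575.7, 148.7, 123.2]
ee_rot: [180.0, -0.5, 19.1]
force: [-7.0, -1.4, 30.7]
gripper_width: 0.2
gripper_force: 15.0
```

Emit:
{"method": "step_arm", "body": {"plan": [0, 0, -1.2, 0, 0, 0, 0, 0, -1.4, 0, 0, 0, -0.4, 0, 0, 0, 0, 0, 0, 0, 0, 0, 0, 0, 0, 0, 0, 0, 0, 0]}}

```text
time_s: 4.95
ee_pos: [569.3, 146.6, 141.5]
ee_rot: [180.0, 0.0, 19.1]
force: [0.1, -0.6, -0.9]
gripper_width: 0.7
gripper_force: 0.0
```

Emit:
{"method": "step_arm", "body": {"plan": [0, 0, 1.2, 0, 0, 0, 0, 0, 1.0, 0, 0, 0, 0, 0, 0.3, 0, 0, 0, 0, 0, 0, 0, 0, 0, 0, 0, 0, 0, 0, 0]}}

```text
time_s: 5.37
ee_pos: [570.4, 146.9, 123.2]
ee_rot: [180.0, -0.2, 19.1]
force: [-10.4, -3.4, 37.6]
gripper_width: 0.4
gripper_force: 18.8
```

Emit:
{"method": "step_arm", "body": {"plan": [0, 0, -1.2, 0, 0, 0, 0, 0, -1.3, 0, 0, 0, 0, 0, 0, 0, 0, 0, 0, 0, 0, 0, 0, 0, 0, 0, 0, 0, 0, 0]}}

```text
time_s: 5.78
ee_pos: [569.0, 146.6, 140.3]
ee_rot: [-180.0, 0.2, 19.1]
force: [-0.0, 0.0, -0.6]
gripper_width: 0.3
gripper_force: 0.0
```

Emit:
{"method": "step_arm", "body": {"plan": [0, 0, 1.2, 0, 0, 0, 0, 0, 1.0, 0, 0, 0, 0, 0, 0.2, 0, 0, 0, 0, 0, 0, 0, 0, 0, 0, 0, 0, 0, 0, 0]}}

```text
time_s: 6.2
ee_pos: [569.8, 146.8, 123.2]
ee_rot: [180.0, -0.1, 19.1]
force: [-10.4, -2.4, 35.3]
gripper_width: 0.5
gripper_force: 17.8
```

Emit:
{"method": "step_arm", "body": {"plan": [0, 0, -1.2, 0, 0, 0, 0, 0, -1.2, 0, 0, 0, 0, 0, 0, 0, 0, 0, 0, 0, 0, 0, 0, 0, 0, 0, 0, 0, 0, 0]}}

```text
time_s: 6.62
ee_pos: [569.0, 146.6, 140.1]
ee_rot: [-180.0, 0.2, 19.1]
force: [0.1, -0.3, -0.7]
gripper_width: 0.5
gripper_force: 0.0
```

Emit:
{"method": "step_arm", "body": {"plan": [0, 0, 1.2, 0, 0, 0, 0, 0, 1.0, 0, 0, 0, 0, 0, 0.2, 0, 0, 0, 0, 0, 0, 0, 0, 0, 0, 0, 0, 0, 0, 0]}}

```text
time_s: 7.03
ee_pos: [569.7, 146.7, 123.2]
ee_rot: [180.0, -0.1, 19.1]
force: [-10.3, -2.6, 36.0]
gripper_width: 0.4
gripper_force: 17.9
```

Emit:
{"method": "step_arm", "body": {"plan": [0, 0, -1.2, 0, 0, 0, 0, 0, -1.2, 0, 0, 0, 0, 0, 0, 0, 0, 0, 0, 0, 0, 0, 0, 0, 0, 0, 0, 0, 0, 0]}}

```text
time_s: 7.45
ee_pos: [569.0, 146.6, 140.1]
ee_rot: [-180.0, 0.2, 19.1]
force: [0.0, 0.0, 0.2]
gripper_width: 0.5
gripper_force: 0.0
```

Run:
```python
from h import *
f=viewer.grab_frame('scene')
c=f['img'][130:270,290:470,::-1]; cv2.imwrite('pics/c2.png',cv2.resize(c,None,fx=4,fy=4,interpolation=cv2.INTER_CUBIC))
```

```text
(no output)
```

View pics/c2.png

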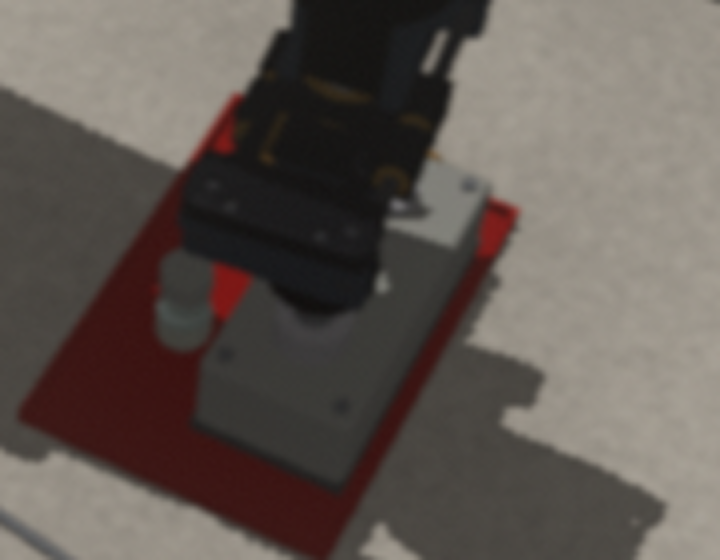

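The pin is hidden behind the gripper; only its collar and shadow show, at (405,207). Extra presses do no harm, so I'll press three more times and then back off to look.

Emit:
{"method": "step_arm", "body": {"plan": [0, 0, 1.2, 0, 0, 0, 0, 0, 1.0, 0, 0, 0, 0, 0, 0.2, 0, 0, 0, 0, 0, 0, 0, 0, 0, 0, 0, 0, 0, 0, 0]}}

```text
time_s: 7.92
ee_pos: [569.7, 146.8, 123.1]
ee_rot: [180.0, -0.1, 19.1]
force: [-8.8, -2.6, 34.0]
gripper_width: 0.7
gripper_force: 17.1
```

Emit:
{"method": "step_arm", "body": {"plan": [0, 0, -1.2, 0, 0, 0, 0, 0, -1.3, 0, 0, 0, 0, 0, 0, 0, 0, 0, 0, 0, 0, 0, 0, 0, 0, 0, 0, 0, 0, 0]}}

```text
time_s: 8.33
ee_pos: [569.1, 146.6, 141.3]
ee_rot: [-180.0, 0.2, 19.1]
force: [-0.0, 0.6, 0.5]
gripper_width: 0.5
gripper_force: 0.0
```

Emit:
{"method": "step_arm", "body": {"plan": [0, 0, 1.2, 0, 0, 0, 0, 0, 1.0, 0, 0, 0, 0, 0, 0.3, 0, 0, 0, 0, 0, 0, 0, 0, 0, 0, 0, 0, 0, 0, 0]}}

```text
time_s: 8.75
ee_pos: [570.2, 146.8, 123.1]
ee_rot: [180.0, -0.2, 19.1]
force: [-9.9, -3.1, 36.1]
gripper_width: 0.5
gripper_force: 17.4
```

Emit:
{"method": "step_arm", "body": {"plan": [0, 0, -1.2, 0, 0, 0, 0, 0, -1.3, 0, 0, 0, 0, 0, 0, 0, 0, 0, 0, 0, 0, 0, 0, 0, 0, 0, 0, 0, 0, 0]}}

```text
time_s: 9.17
ee_pos: [568.9, 146.6, 141.0]
ee_rot: [-180.0, 0.2, 19.1]
force: [-0.3, -0.1, -0.3]
gripper_width: 0.5
gripper_force: 0.0
```

Emit:
{"method": "step_arm", "body": {"plan": [0, 0, 1.2, 0, 0, 0, 0, 0, 1.0, 0, 0, 0, 0, 0, 0.3, 0, 0, 0, 0, 0, 0, 0, 0, 0, 0, 0, 0, 0, 0, 0]}}

```text
time_s: 9.58
ee_pos: [569.9, 146.8, 123.2]
ee_rot: [180.0, -0.1, 19.1]
force: [-10.3, -3.0, 37.8]
gripper_width: 0.7
gripper_force: 18.1
```

Emit:
{"method": "step_arm", "body": {"plan": [0, 0, -1.5, 0, 0, 0, 0, 0, -1.5, 0, 0, 0, 0, 0, -3, 0, 0, 0, 0, 0, -4, 0, 0, 0, 0, 0, -4, 0, 0, 0]}}

```text
time_s: 10.0
ee_pos: [568.7, 146.5, 256.6]
ee_rot: [-180.0, 0.3, 19.1]
force: [1.8, 0.2, -0.0]
gripper_width: 0.6
gripper_force: 0.0
```

Emit:
{"method": "step_arm", "body": {"plan": [-3.0, 2.6, 0, 0, 0, 0, -3.0, 2.6, 0, 0, 0, 0, -3.0, 2.6, 0, 0, 0, 0, -3.0, 2.6, 0, 0, 0, 0, 0, 0, 0, 0, 0, 0]}}

```text
time_s: 10.42
ee_pos: [486.3, 4.9, 256.4]
ee_rot: [179.9, 0.4, 18.8]
force: [-0.1, -0.4, -0.1]
gripper_width: 0.7
gripper_force: 0.0
```

Run:
```python
from h import *
f=viewer.grab_frame('scene')
for d in viewer.pinpoint('pump_pin_tip',f)[:2]: print(d, [np.round(pix(f,[552,237,z])) for z in (74,124)])
c=f['img'][130:270,290:470,::-1]; cv2.imwrite('pics/c3.png',cv2.resize(c,None,fx=4,fy=4,interpolation=cv2.INTER_CUBIC))
```

```text
{'location': [392.1, 156.8], 'score': 0.68} [array([388., 177.]), array([391., 160.])]
```

View pics/c3.png

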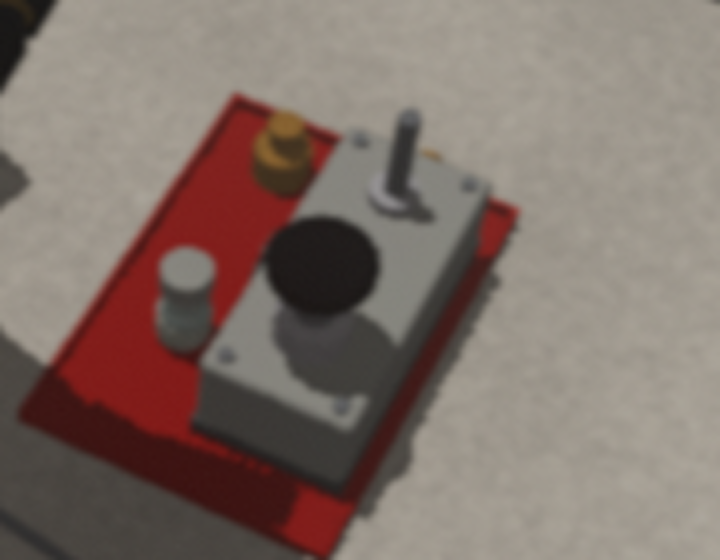

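The pin now stands fully out. Its tip is at crop (408,115), about pixel (392,158), where a tip at 124 mm should appear. The plunger is back up, and the vial and weight haven't moved.

```bash
python3 -c "
from workcell import env
print(env.job_done())"
```

```text
the job is handed in; nothing more can be done
None
```

I charged the pump with seven full presses and handed the job in: in the last picture its pin stands fully out, its plunger is back up and the vial and weight are in place; the other loose things weren't re-checked, and no verdict was returned.

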